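# Clear the resin trimmer and hold its index pin out

### The job

Take the green scraper block and, with it rather than the fingers, sweep all four amber resin chips off the aluminium plate into the trough along the plate's side. Stand the scraper upright back on the bench, clear of the trimmer, then grip the red knob of the sprung index pin, pull it straight up as far as it goes and finish while still holding it there, so that a colleague can draw the plate out. Leave the tip box, the bottle and the beaker alone.

Things in the scene. Friction and masses are not known exactly. Their poses are not given: they have to be found in the camera images.
- trimmer: Blue resin trimming fixture, fixed to the bench; origin on the bench under the centre of its aluminium plate, z up. Plate 130 (x) x 150 (y), top at z 50, bare, level, no rims. Trough along its +y edge; on its +x side the index pin stands at x 92, y 0 in a small blue portal (x 80 to 104, y -34 to +34, top z 82). Nothing else is higher than the plate.
- trough (a point): Centre of the floor of the dark steel open trough along the plate's +y edge, at (0, 117, 4) mm in the trimmer's frame; axes as the trimmer's. Inside 148 (x) x 76 (y), walls 4 thick; its rim is at z 38, 12 below the plate's top. It starts right at the plate's edge (y = 75).
- knob (a point): Centre of the red knob of the index pin: upright cylinder, diameter 26, height 26 (13 above and below this point; black band round it). Pushed home its centre is 103 above the bench and its underside 8 above the portal's crossbar. Moves with the pin.
- plunger (a joint): Travel of the index pin straight up, in m: 0 = sprung home in its seat hole in the plate's tongue, 0.020 = fully back against its stop. The spring pulls down with about 6 N at 0 and 12 N at 0.020 and snaps it home when let go; the 10 mm pin leaves the hole at 0.012.
- scraper: Green scraper block standing upright on the bench, 100 to 210 g; origin in the middle of its underside, z up. Foot with a black rubber sole: 96 (x) x 28 (y), 26 high; on it a grip 50 (x) x 22 (y), from z 24 to 68. Pinch the grip across its y. Both long faces (+y and -y) are alike and push equally well.
- chip1: Amber resin offcut 1, loose on the plate, about 25 x 20, 13 to 14 high, 10 g; origin in the middle of its underside. All chips start with their origins between x -28 and +28, y -20 and +40 of the trimmer's frame.
- chip2: Amber resin offcut 2, loose on the plate, about 25 x 20, 13 to 14 high, 10 g; origin in the middle of its underside. All chips start with their origins between x -28 and +28, y -20 and +40 of the trimmer's frame.
- chip3: Amber resin offcut 3, loose on the plate, about 25 x 20, 13 to 14 high, 10 g; origin in the middle of its underside. All chips start with their origins between x -28 and +28, y -20 and +40 of the trimmer's frame.
- chip4: Amber resin offcut 4, loose on the plate, about 25 x 20, 13 to 14 high, 10 g; origin in the middle of its underside. All chips start with their origins between x -28 and +28, y -20 and +40 of the trimmer's frame.
- tip_box: Bystander: yellow box, 119 x 84 x 60 high, loose, on the other side of the trimmer from the scraper; origin in the middle of its underside. Leave alone.
- reagent_bottle: Bystander: glass bottle with a blue cap, diameter 64, 125 high, loose; origin in the middle of its underside. Leave alone.
- beaker: Bystander: clear plastic beaker, diameter 80, 90 high, loose; origin in the middle of its underside. Leave alone.
Mind the look-alikes: they are no part of the job. Several things have the shape of the scraper; the one meant has the colours described above.

How it is judged:
By the outcome, as a careful person would: the job done as asked, in the order asked, and still so for the second after the job is handed in, while the arm keeps its last pose, push and grip.
It also fails if it takes over 58 s, if anything falls off the work surface, if the arm or the gripper's body presses on something with over 40 N, if the wrist force passes 120 N, or if a joint passes its speed limit or range.

### The arm

A 6-joint arm with a two-finger parallel gripper is mounted at the origin on the work surface. World frame = base frame: x ahead of the robot, y to its left, z up, the work surface at z = 0. Lengths are in m, angles in rad, forces in N, time in s.
With the tool pointing down it reaches from about 0.325 to 1 m from the base axis. Payload 5.1 kg.
Tool frame: the origin (TCP) lies at the very end of the fingers, on their centre line; the grasp point (between the pads) lies 19 mm behind it (env.grip_point_offset is the distance from the TCP to the grasp point, in m); z points along the fingers, y is the line along which they close (so a half turn about z gives the same grasp; the last joint's range is limited). The gripper opens to 85 mm and grips with 20 to 120 N. Pads are 22 mm wide; open, the fingers measure 114 mm over their backs; the gripper's body (76 mm by 85 mm) begins 54 mm behind the grasp point. The pads swing forward as they close: fully open they stand 13 mm farther back than shut.
Start: joints at [1.045, 0.124, 1.65, -0, 1.367, -0.083], TCP at [0.279, 0.587, 0.209] pointing down, gripper open.
Joint ranges: [-2.61, 2.61], [-1.02, 2.33], [0.03, 2.71], [-1.35, 4.49], [0.32, 2.68], [-2.91, 2.91]. Speed limits (rad/s): [2.57, 2.57, 3.14, 3.14, 3.14, 3.14].

### API

Orientations are given as a 3x3 rotation matrix whose columns are the frame's x, y, z axes.
In Python, from workcell import env gives the robot as it stands.
- The arm moves only by the shell command python3 -m pendant 'ROWS' [FORCE]. ROWS is a JSON object of lists of equal length, an entry for each row: "delta_rot": the turn, a rotation vector about the tool's x, y, z in rad, a list of three; "slide": the shift along the tool's x, y, z in m, a list of three; "grip": the closure in counts, from 0 (fully open) to 255 (shut). A call has 1 to 8 rows; each row shifts and turns the commanded pose from where the row before left it, along the tool's axes as they then stand; what a row does not reach is not made up. A row lasts 1/12 s, in which the tool goes at most 41.7 mm and 7.16 degrees, less where a joint would pass 70% of its speed; a pose out of reach is approached as far as the arm can. A call is refused whole if a number of a shift passes 0.0417 or a number of a turn 0.125, either way. A call with a gripper value outside its range is refused whole. The fingers move at their own pace and stop on an object; FORCE is the grip in N (left out, the last holds). Time passes only in rows, so rows that do not move let the fingers close. It gives the time, the measured TCP pose, the force, the opening and the grip force at its end, in the units of the state.
- env.read_state(): the state, without advancing time (a new reading comes with each control period).
- env.read_camera(name): name is "side" or "top" or "wrist"; returns the picture (400x640x3 uint8, blue, green, red); there is no depth.
- env.camera_model(name): a dict with "camera_matrix" (3x3 intrinsics, pixels), "world_to_cam" (4x4, takes a point from world to camera coordinates). Camera axes: x right, y up, looking along -z (the intrinsics and any distortion apply to the point x, -y, -z); pixel columns grow to the right and rows downward; lengths in m; the calibration is good to about 2 mm. A picture is of the moment at which its call begins: read the wrist's pose just before it. camera_model takes no time and is no camera call; for the wrist camera it gives the pose at the moment of the call.
- env.finish_job(): hands the job in; it is judged then, once.
The state is a dict: "t": time; "joint_positions": joint angles; "qvel": joint speeds; "joint_torque": joint torques, N m; "ee_pos": TCP position; "tcp_rot": TCP orientation; "contact_force": force on the tool from outside, world axes, zero at the start; "wrist_torque": the same for the moment, N m; "finger_gap": finger opening in m; "grip_force": force on a finger pad.
Only numpy, scipy, OpenCV 4.12 (cv2) and the standard library are available. Lean on these libraries where they do the work, as an engineer would, in place of code of your own. Each camera call takes 0.05 s, during which the arm holds its last target. There are 200 camera calls.

## Working session

There is one attempt and no reset: what is moved stays moved. The work goes in short steps, Python scripts to look and compute and a shell command to move; the robot and the scene stay as the last step left them, time stands still between calls to the robot, and variables do not carry over. Pictures are saved under pics/ and viewed, at most 10 in all, crops included, and the job is handed in when it is done.

```bash
ls; mkdir -p pics
python3 - <<'E'
from workcell import env
import cv2,numpy as np
for n in("top","side"):
    cv2.imwrite(f"pics/{n}0.png",env.read_camera(n)); m=env.camera_model(n); print(n,m)
s=env.read_state();print(s)
E
```

```text
pics
top {'camera_matrix': array([[464.05966294,   0.        , 311.09075748],
       [  0.        , 464.05966294, 209.06481956],
       [  0.        ,   0.        ,   1.        ]]), 'world_to_cam': array([[ 0.02340552, -0.99958205, -0.01696775,  0.0638792 ],
       [ 0.99673525,  0.02202028,  0.07767851, -0.5174879 ],
       [-0.07727241, -0.01873046,  0.99683406, -1.10869805],
       [ 0.        ,  0.        ,  0.        ,  1.        ]])}
side {'camera_matrix': array([[493.36195037,   0.        , 318.78540266],
       [  0.        , 493.36195037, 202.30723941],
       [  0.        ,   0.        ,   1.        ]]), 'world_to_cam': array([[ 9.18274824e-01, -3.95943244e-01,  5.43595589e-04,
        -4.30536904e-01],
       [ 2.38893570e-01,  5.55137747e-01,  7.96713214e-01,
        -2.05908109e-01],
       [-3.15754985e-01, -7.31471824e-01,  6.04357311e-01,
        -1.35157374e+00],
       [ 0.00000000e+00,  0.00000000e+00,  0.00000000e+00,
         1.00000000e+00]])}
{'t': 0.1, 'joint_positions': array([ 1.04541305e+00,  1.24431117e-01,  1.65153196e+00, -1.41275680e-06,
        1.36752566e+00, -8.25986469e-02]), 'qvel': array([ 0.00181315, -0.00145026, -0.00248758,  0.00106801,  0.00043702,
        0.00078728]), 'joint_torque': array([ 2.39491274e-04, -4.24933362e+01, -3.66651714e+01, -1.35336031e-04,
        3.97830838e-03, -1.80426085e-06]), 'ee_pos': array([0.27822192, 0.58678371, 0.20778491]), 'tcp_rot': array([[-9.03562123e-01,  4.28456051e-01, -9.49774550e-04],
       [ 4.28457075e-01,  9.03560646e-01, -1.64105799e-03],
       [ 1.55057681e-04, -1.88973547e-03, -9.99998202e-01]]), 'contact_force': array([0.45291435, 0.10063076, 0.11354778]), 'wrist_torque': array([ 0.00302103, -0.01173016, -0.01825704]), 'grip_force': 0.0, 'finger_gap': 0.08516022874821222}
```

View pics/top0.png

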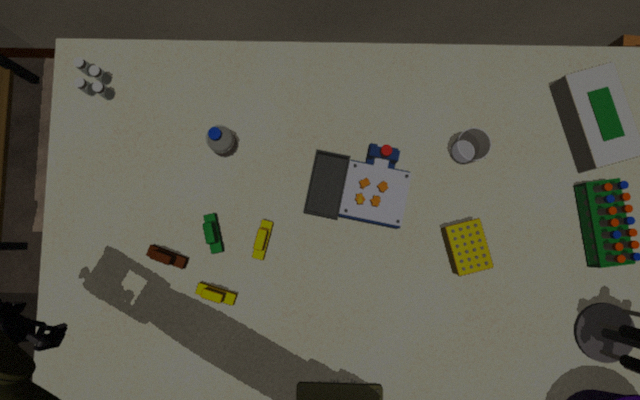

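View pics/side0.png

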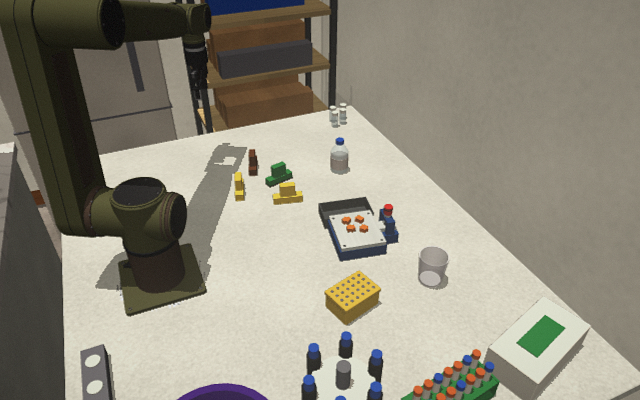

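Top view: the scraper-shaped blocks are green (212,233), yellow (262,239), yellow (216,293) and brown (167,256). Only the green one matches the description. The plate is at (378,192) with four amber chips, the dark trough is to its left (+y), and the red knob is at (387,150). The side view agrees.

```bash
cat > h.py <<'E'
from workcell import env
import cv2,numpy as np
def ray(n,uv,z,m=None):
    m=m or env.camera_model(n);K=m["camera_matrix"];T=m["world_to_cam"];R=T[:3,:3]
    d=np.linalg.inv(K)@np.array([uv[0],uv[1],1.]);d=R.T@(d*[1,-1,-1]);c=-R.T@T[:3,3]
    return c+d*(z-c[2])/d[2]
def pix(n,p,m=None):
    m=m or env.camera_model(n);q=m["world_to_cam"]@np.append(p,1);q=m["camera_matrix"]@(q[:3]*[1,-1,-1]);return q[:2]/q[2]
def blobs(im,lo,hi,amin=20,roi=None):
    h=cv2.cvtColor(im,cv2.COLOR_BGR2HSV);m=cv2.inRange(h,np.array(lo),np.array(hi))
    if roi is not None:
        k=np.zeros_like(m);x0,y0,x1,y1=roi;k[y0:y1,x0:x1]=255;m&=k
    c,_=cv2.findContours(m,cv2.RETR_EXTERNAL,cv2.CHAIN_APPROX_NONE)
    return sorted([a for a in c if cv2.contourArea(a)>amin],key=lambda a:-cv2.contourArea(a))
E
python3 - <<'E'
from h import *
im=cv2.imread("pics/top0.png")
def rect(c,z,name):
    P=np.array([ray("top",p[0],z)[:2]*1000 for p in c],np.float32);r=cv2.minAreaRect(P);M=cv2.moments(c)
    print(name,"rect",np.round(r[0],1),np.round(r[1],1),round(r[2],1),"px",round(M['m10']/M['m00']),round(M['m01']/M['m00']))
for c in blobs(im,(40,90,30),(85,255,255),20,(180,180,250,280)): rect(c,.026,"green")
for c in blobs(im,(5,130,90),(22,255,255),15,(340,165,410,215)): rect(c,.057,"chip")
for c in blobs(im,(0,150,80),(4,255,255),15,(360,130,410,170))+blobs(im,(172,150,80),(180,255,255),15,(360,130,410,170)): rect(c,.116,"knob")
h=cv2.cvtColor(im,cv2.COLOR_BGR2HSV);print(h[200,350],h[215,390],h[230,300],h[185,325])
g=cv2.cvtColor(im,cv2.COLOR_BGR2GRAY)
for c in blobs(im,(100,15,110),(140,75,255),500,(330,140,420,235)): rect(c,.05,"plate")
cv2.imwrite("pics/c1.png",np.vstack([np.hstack([cv2.resize(im[185:285,170:290],None,fx=3.3,fy=3.3,interpolation=2),cv2.resize(im[135:235,300:420],None,fx=3.3,fy=3.3,interpolation=2)])]))
E
```

```text
green rect [451.4 315.6] [94.5 34.8] 14.3 px 212 233
chip rect [536.6 -75. ] [21.3 18.9] 1.2 px 375 200
chip rect [540.6 -38.5] [20.  22.3] 64.6 px 360 199
chip rect [571.9 -92.8] [18.4 20.2] 45.7 px 383 186
chip rect [579.3 -48.6] [16.6 21.6] 32.3 px 364 182
knob rect [645.7 -91.6] [22.3 20.8] 45.5 px 386 150
[100   6 120] [126  11 120] [ 32  32 118] [30 12 43]
```

View pics/c1.png

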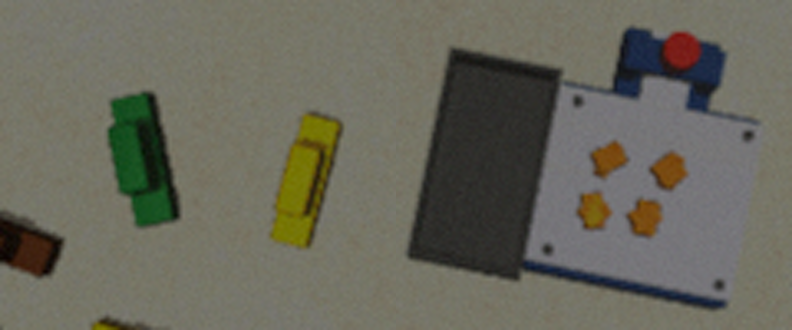

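The enlarged crop confirms the block at about (212,233) is the green one with a green grip. Its foot ends are at about (210,214) and (218,252). The plate corners are at about (350,160), (410,172), (400,227) and (338.5,215).

Run:
```python
from h import *
C=[(349.7,160.2),(410.3,172),(400.3,226.8),(338.5,214.7)]
P=np.array([ray("top",p,.05)[:2] for p in C])
L=np.array([[.065,.075],[.065,-.075],[-.065,-.075],[-.065,.075]])
M,_=cv2.estimateAffinePartial2D(L,P);print("plate centre",P.mean(0),"yaw",np.degrees(np.arctan2(M[1,0],M[0,0])),"scale",np.hypot(M[0,0],M[1,0]))
a=np.arctan2(M[1,0],M[0,0]);R=np.array([[np.cos(a),-np.sin(a)],[np.sin(a),np.cos(a)]]);o=P.mean(0)
for n,z,p in(("knob",.116,(386.5,150)),("tr1",.038,(317,149.8)),("tr2",.038,(304.2,212.9)),("c",.057,(375,200)),("c",.057,(360,199)),("c",.057,(383,186)),("c",.057,(364,182))):
    w=ray("top",p,z)[:2];print(n,w,"local",(R.T@(w-o)*1000).round(1))
e=[ray("top",p,.026) for p in((210.2,213.9),(217.7,252.3))]
d=e[0]-e[1];print("scraper",(e[0]+e[1])/2,"yaw",np.degrees(np.arctan2(d[1],d[0])),np.linalg.norm(d))
im=cv2.imread("pics/side0.png")
# side cross-check
for c in blobs(im,(40,90,30),(85,255,255),20,(255,150,300,195)):
    print("side green bbox",cv2.boundingRect(c))
s=(e[0]+e[1])/2
print("pred grip top side",pix("side",[s[0],s[1],.068]),"sole",pix("side",[s[0],s[1],0]),"knob pred",pix("side",[*ray("top",(386.5,150),.116)[:2],.116]))
```

```text
plate centre [ 0.55445742 -0.07474361] yaw -10.01769573300113 scale 0.9994238036128154
knob [ 0.6451351  -0.09222009] local [92.3 -1.4]
tr1 [0.65867664 0.06437895] local [ 78.4 155.1]
tr2 [0.50498141 0.09159739] local [-77.7 155.2]
c [ 0.53779732 -0.07492402] local [-16.4  -3.1]
c [ 0.53939615 -0.03965628] local [-20.9  31.9]
c [ 0.57136882 -0.09332025] local [ 19.9 -15.4]
c [ 0.57992896 -0.04846916] local [20.5 30.3]
scraper [0.45209794 0.30936162 0.026     ] yaw 13.340203198958134 0.09495853501897991
side green bbox (266, 162, 26, 23)
pred grip top side [278.2948025  164.70405458] sole [279.25130738 181.13653421] knob pred [387.84601406 205.98404343]
```

```bash
python3 -m pendant '{"delta_rot":[[0,0,-0.1126],[0,0,-0.1126],[0,0,-0.1126],[0,0,-0.1126],[0,0,-0.1126],[0,0,-0.1126]],"slide":[[0,0,0],[0,0,0],[0,0,0],[0,0,0],[0,0,0],[0,0,0]],"grip":[0,0,0,0,0,0]}' 60
python3 -m pendant '{"delta_rot":[[0,0,0],[0,0,0],[0,0,0],[0,0,0],[0,0,0],[0,0,0],[0,0,0],[0,0,0]],"slide":[[-0.0105,-0.031,0],[-0.0105,-0.031,0],[-0.0105,-0.031,0],[-0.0105,-0.031,0],[-0.0105,-0.031,0],[-0.0105,-0.031,0],[-0.0105,-0.031,0],[-0.0105,-0.031,0]],"grip":[0,0,0,0,0,0,0,0]}'
cat >> h.py <<'E'
def go(xyz,yaw):
    """needed slide (tool axes, rotation first and slide second, m) and turn about tool z; yaw = wanted direction of tool y, deg"""
    from scipy.spatial.transform import Rotation as Ro
    s=env.read_state();R=s["tcp_rot"];a=np.radians(yaw)
    y=np.array([np.cos(a),np.sin(a),0]);z=np.array([0,0,-1.]);W=np.c_[np.cross(y,z),y,z]
    print("t",round(s["t"],2),"pos",s["ee_pos"].round(4),"gap",round(s["finger_gap"],4),"F",s["contact_force"].round(1),"j",s["joint_positions"].round(2))
    print("rot",Ro.from_matrix(R.T@W).as_rotvec().round(4),"slide",(W.T@(np.array(xyz)-s["ee_pos"])).round(4))
E
python3 -c "
from h import *
go([.452,.309,.12],103.3)"
```

```text
t: 0.6
ee_pos: [0.2783, 0.5869, 0.2081]
tcp_rot: [[-0.972, -0.236, -0.001], [-0.236, 0.972, -0.001], [0.001, -0.001, -1.0]]
contact_force: [0.3, -0.4, 0.1]
finger_gap: 0.0856
grip_force: 0.0
t: 1.27
ee_pos: [0.4177, 0.3637, 0.2084]
tcp_rot: [[-0.973, -0.231, -0.001], [-0.231, 0.973, -0.0], [0.001, -0.0, -1.0]]
contact_force: [1.0, -0.1, 0.2]
finger_gap: 0.0855
grip_force: 0.0
t 1.27 pos [0.4177 0.3637 0.2084] gap 0.0855 F [ 1.  -0.1  0.2] j [ 0.62 -0.09  1.87 -0.    1.36 -1.18]
rot [-0.0003 -0.0007  0.0009] slide [-0.0207 -0.0612  0.0884]
```

```bash
python3 -m pendant '{"delta_rot":[[0,0,0],[0,0,0],[0,0,0],[0,0,0]],"slide":[[-0.0103,-0.0306,0.0221],[-0.0104,-0.0306,0.0221],[0,0,0.022],[0,0,0.022]],"grip":[0,0,0,0]}'
python3 - <<'E'
from h import *
go([.452,.309,.12],103.3)
m=env.camera_model("wrist");im=env.read_camera("wrist");cv2.imwrite("pics/w1.png",im)
print("pred", pix("wrist",[.452,.309,.068],m))
for c in blobs(im,(40,90,20),(85,255,255),300):
    for z in(.068,.026):
        P=np.array([ray("wrist",p[0],z,m)[:2]*1000 for p in c],np.float32);r=cv2.minAreaRect(P);print(z,np.round(r[0],1),np.round(r[1],1),round(r[2],1))
E
```

```text
t: 1.6
ee_pos: [0.4525, 0.3088, 0.1195]
tcp_rot: [[-0.974, -0.227, -0.0], [-0.227, 0.974, -0.0], [0.0, -0.0, -1.0]]
contact_force: [1.1, -0.1, 0.7]
finger_gap: 0.0853
grip_force: 0.0
t 1.6 pos [0.4525 0.3088 0.1195] gap 0.0853 F [ 1.1 -0.1  0.7] j [ 0.5  -0.03  1.96 -0.    1.21 -1.3 ]
rot [-0.0001 -0.0002 -0.0028] slide [ 0.0004  0.0003 -0.0005]
pred [323.90211047 211.10180653]
0.068 [441.3 310.5] [80.9 22.4] 14.1
0.026 [451.9 313.8] [96.5 26.7] 14.1
```

View pics/w1.png

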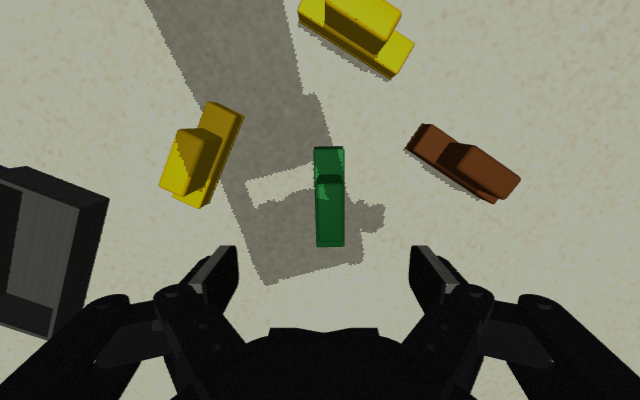

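The wrist view shows the green scraper between the open fingers, at about (329,197). It puts the foot at (0.452, 0.313) with yaw 14°. I'll descend and grip.

```bash
python3 -m pendant '{"delta_rot":[[0,0,-0.014],[0,0,0],[0,0,0],[0,0,0],[0,0,0],[0,0,0],[0,0,0],[0,0,0]],"slide":[[0,0.003,0.02],[0,0,0.025],[0,0,0.025],[0,0,0.0135],[0,0,0],[0,0,0],[0,0,0],[0,0,0]],"grip":[0,0,0,0,255,255,255,255]}' 60
python3 -m pendant '{"delta_rot":[[0,0,0],[0,0,0],[0,0,0],[0,0,0],[0,0,0],[0,0,0]],"slide":[[0,0,0],[0,0,0],[0,0,-0.01],[0,0,-0.03],[0,0,-0.04],[0,0,-0.04]],"grip":[255,255,255,255,255,255]}'
```

```text
t: 2.32
ee_pos: [0.4523, 0.3143, 0.0392]
tcp_rot: [[-0.97, -0.245, 0.003], [-0.245, 0.97, 0.002], [-0.003, 0.001, -1.0]]
contact_force: [0.5, 0.5, 0.1]
finger_gap: 0.0391
grip_force: 0.0
t: 2.82
ee_pos: [0.4497, 0.3127, 0.1576]
tcp_rot: [[-0.97, -0.244, -0.003], [-0.244, 0.97, -0.002], [0.003, -0.001, -1.0]]
contact_force: [0.8, 0.5, -1.6]
finger_gap: 0.0198
grip_force: 59.2
```

```bash
python3 -c "
from h import *
go([.5446,-.1308,.13],80)"
```

```text
t 2.82 pos [0.4497 0.3127 0.1576] gap 0.0198 F [ 0.8  0.5 -1.6] j [ 0.51 -0.06  1.93 -0.    1.28 -1.31]
rot [-0.0017 -0.0032  0.4213] slide [-0.1705 -0.4203  0.0276]
```

```bash
python3 -m pendant '{"delta_rot":[[0,0,0.105],[0,0,0.105],[0,0,0.105],[0,0,0.106],[0,0,0],[0,0,0],[0,0,0],[0,0,0]],"slide":[[0,0,0],[0,0,0],[0,0,0],[0,0,0],[-0.012,-0.03,0],[-0.012,-0.03,0],[-0.012,-0.03,0],[-0.012,-0.03,0]],"grip":[255,255,255,255,255,255,255,255]}'
python3 -m pendant '{"delta_rot":[[0,0,0],[0,0,0],[0,0,0],[0,0,0],[0,0,0],[0,0,0],[0,0,0],[0,0,0]],"slide":[[-0.0122,-0.03,0],[-0.0122,-0.03,0],[-0.0122,-0.03,0],[-0.0122,-0.03,0],[-0.0122,-0.03,0],[-0.0122,-0.03,0],[-0.0122,-0.03,0],[-0.0122,-0.03,0]],"grip":[255,255,255,255,255,255,255,255]}'
python3 -c "
from h import *
go([.5446,-.1308,.12],80)"
```

```text
t: 3.48
ee_pos: [0.4772, 0.1858, 0.1577]
tcp_rot: [[-0.985, 0.172, 0.0], [0.172, 0.985, -0.0], [-0.0, -0.0, -1.0]]
contact_force: [0.6, -0.8, -2.3]
finger_gap: 0.02
grip_force: 59.3
t: 4.15
ee_pos: [0.5318, -0.0679, 0.1578]
tcp_rot: [[-0.985, 0.174, 0.0], [0.174, 0.985, -0.0], [-0.0, -0.0, -1.0]]
contact_force: [0.9, 0.3, -1.7]
finger_gap: 0.0199
grip_force: 59.3
t 4.15 pos [ 0.5318 -0.0679  0.1578] gap 0.0199 F [ 0.9  0.3 -1.7] j [-0.23 -0.09  1.96 -0.    1.28 -1.62]
rot [-0.      0.0002  0.0001] slide [-0.0235 -0.0597  0.0378]
```

```bash
python3 -m pendant '{"delta_rot":[[0,0,0],[0,0,0],[0,0,0],[0,0,0],[0,0,0],[0,0,0]],"slide":[[-0.0117,-0.0298,0],[-0.0118,-0.0299,0],[0,0,0.03],[0,0,0.02],[0,0,0.013],[0,0,0]],"grip":[255,255,255,255,255,255]}'
python3 - <<'E'
from h import *
go([.5446,-.1308,.09],80)
a=env.read_camera("top")[130:240,290:430];b=env.read_camera("side")[180:270,305:420]
cv2.imwrite("pics/c2.png",np.hstack([cv2.resize(a,(400,314)),cv2.resize(b,(400,314))]))
E
```

```text
t: 4.65
ee_pos: [0.542, -0.1284, 0.0906]
tcp_rot: [[-0.985, 0.174, -0.007], [0.174, 0.985, 0.002], [0.007, 0.001, -1.0]]
contact_force: [-0.7, 0.5, -1.7]
finger_gap: 0.0199
grip_force: 59.4
t 4.65 pos [ 0.542  -0.1284  0.0906] gap 0.0199 F [-0.7  0.5 -1.7] j [-0.33  0.03  1.96 -0.    1.16 -1.73]
rot [ 0.001  -0.007   0.0001] slide [-0.0029 -0.0019  0.0006]
```

View pics/c2.png

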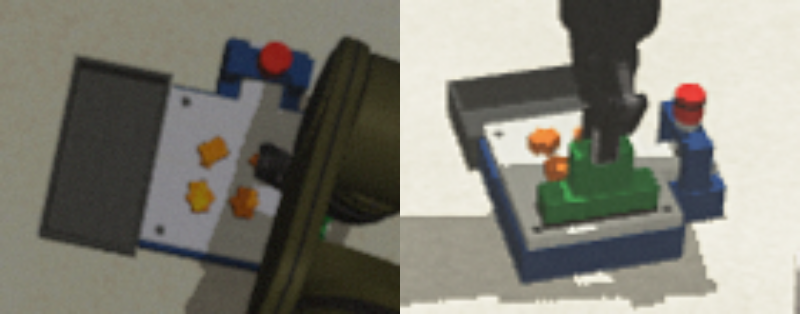

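The scraper is behind all four chips, near the plate's -y edge and just above the top surface. I'll feel down for the plate.

```bash
python3 -m pendant '{"delta_rot":[[0,0,0],[0,0,0],[0,0,0]],"slide":[[-0.0015,-0.001,0],[0,0,0],[0,0,0]],"grip":[255,255,255]}'
for i in 1 2 ; do python3 -m pendant '{"delta_rot":[[0,0,0],[0,0,0]],"slide":[[0,0,0.002],[0,0,0]],"grip":[255,255]}' | egrep 'pos|contact'; done
```

```text
t: 5.0
ee_pos: [0.5473, -0.1305, 0.0959]
tcp_rot: [[-0.985, 0.173, 0.003], [0.173, 0.985, -0.001], [-0.003, -0.0, -1.0]]
contact_force: [-0.5, -0.6, -1.7]
finger_gap: 0.0198
grip_force: 59.4
ee_pos: [0.5463, -0.1303, 0.0925]
contact_force: [0.4, 0.9, -1.6]
ee_pos: [0.5459, -0.1303, 0.0898]
contact_force: [0.2, 0.1, -2.1]
```

```bash
for i in 1 ; do python3 -m pendant '{"delta_rot":[[0,0,0],[0,0,0]],"slide":[[0,0,0.0015],[0,0,0]],"grip":[255,255]}' | egrep 'pos|contact'; done; python3 -m pendant '{"delta_rot":[[0,0,0],[0,0,0]],"slide":[[0,0,0.001],[0,0,0]],"grip":[255,255]}' | egrep 'pos|contact'
```

```text
ee_pos: [0.5462, -0.1304, 0.0892]
contact_force: [-2.1, 0.6, 2.4]
ee_pos: [0.5463, -0.1304, 0.0892]
contact_force: [-4.1, 2.7, 7.2]
```

```bash
python3 -m pendant '{"delta_rot":[[0,0,0],[0,0,0],[0,0,0],[0,0,0],[0,0,0],[0,0,0],[0,0,0],[0,0,0]],"slide":[[0,0,-0.0024],[0,0.004,0],[0,0.008,0],[0,0.008,0],[0,0.008,0],[0,0.008,0],[0,0.008,0],[0,0.008,0]],"grip":[255,255,255,255,255,255,255,255]}'
python3 -m pendant '{"delta_rot":[[0,0,0],[0,0,0],[0,0,0],[0,0,0],[0,0,0],[0,0,0],[0,0,0],[0,0,0]],"slide":[[0,0.008,0],[0,0.008,0],[0,0.008,0],[0,0.008,0],[0,0.008,0],[0,0.008,0],[0,0.008,0],[0,0.008,0]],"grip":[255,255,255,255,255,255,255,255]}'
python3 -m pendant '{"delta_rot":[[0,0,0],[0,0,0],[0,0,0],[0,0,0],[0,0,0]],"slide":[[0,0.008,0],[0,0.008,0],[0,0.008,0],[0,0.008,0],[0,0.004,0]],"grip":[255,255,255,255,255]}'
python3 - <<'E'
from h import *
go([.5545,-.0747,.09],80)
a=env.read_camera("top")[130:240,290:430];b=env.read_camera("side")[180:270,305:420]
cv2.imwrite("pics/c3.png",np.hstack([cv2.resize(a,(400,314)),cv2.resize(b,(400,314))]))
E
```

```text
t: 6.33
ee_pos: [0.5552, -0.0781, 0.09]
tcp_rot: [[-0.985, 0.173, -0.0], [0.173, 0.985, 0.0], [0.0, 0.0, -1.0]]
contact_force: [-0.4, -0.6, -1.1]
finger_gap: 0.0198
grip_force: 59.4
t: 7.0
ee_pos: [0.5664, -0.0153, 0.0901]
tcp_rot: [[-0.985, 0.173, 0.0], [0.173, 0.985, 0.0], [0.0, 0.0, -1.0]]
contact_force: [0.3, -0.5, -1.9]
finger_gap: 0.0197
grip_force: 59.4
t: 7.42
ee_pos: [0.5727, 0.0204, 0.0901]
tcp_rot: [[-0.985, 0.173, 0.0], [0.173, 0.985, 0.0], [-0.0, 0.0, -1.0]]
contact_force: [0.1, -0.2, -1.2]
finger_gap: 0.0197
grip_force: 59.4
t 7.42 pos [0.5727 0.0204 0.0901] gap 0.0197 F [ 0.1 -0.2 -1.2] j [-0.06  0.06  1.93  0.    1.15 -1.46]
rot [0.0002 0.     0.001 ] slide [ 0.0014 -0.0968  0.0001]
```

View pics/c3.png

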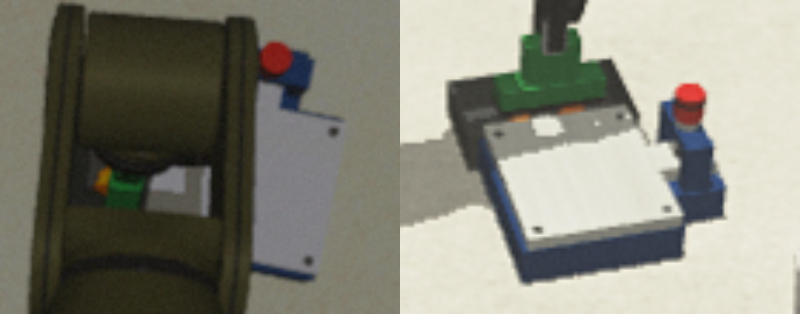

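The plate is clear, and the chips are in the trough below the foot (amber visible in the side crop at about (560,112)). I'll lift and return the scraper to its original spot.

```bash
python3 -m pendant '{"delta_rot":[[0,0,0],[0,0,0],[0,0,-0.105],[0,0,-0.105],[0,0,-0.105],[0,0,-0.104],[0,0,0]],"slide":[[0,0,-0.02],[0,0,-0.03],[0,0,0],[0,0,0],[0,0,0],[0,0,0],[0,0,0]],"grip":[255,255,255,255,255,255,255]}'
python3 - <<'E'
from h import *
go([.4523,.3135,.07],104)
im=env.read_camera("top")
for c in blobs(im,(5,130,70),(22,255,255),8,(295,130,420,240)): print(cv2.boundingRect(c))
E
```

```text
t: 8.1
ee_pos: [0.5724, 0.0189, 0.1402]
tcp_rot: [[-0.97, -0.243, -0.0], [-0.243, 0.97, -0.0], [0.0, -0.0, -1.0]]
contact_force: [-0.3, -0.4, -1.5]
finger_gap: 0.0199
grip_force: 59.4
t 8.1 pos [0.5724 0.0189 0.1402] gap 0.0199 F [-0.3 -0.4 -1.5] j [-0.06  0.01  1.89 -0.    1.24 -1.88]
rot [-0.0002 -0.0001  0.0016] slide [0.0453 0.3149 0.0702]
(323, 188, 10, 11)
```

```bash
python3 -m pendant '{"delta_rot":[[0,0,0],[0,0,0],[0,0,0],[0,0,0],[0,0,0],[0,0,0],[0,0,0],[0,0,0]],"slide":[[0.0045,0.0315,0],[0.0045,0.0315,0],[0.0045,0.0315,0],[0.0045,0.0315,0],[0.0045,0.0315,0],[0.0045,0.0315,0],[0.0045,0.0315,0],[0.0045,0.0315,0]],"grip":[255,255,255,255,255,255,255,255]}' | grep pos
python3 -m pendant '{"delta_rot":[[0,0,0],[0,0,0],[0,0,0],[0,0,0],[0,0,0],[0,0,0],[0,0,0]],"slide":[[0.0045,0.0315,0],[0.0045,0.0315,0],[0,0,0.03],[0,0,0.03],[0,0,0.03],[0,0,0.007],[0,0,0]],"grip":[255,255,255,255,255,255,255]}'
python3 -c "
from h import *
go([.4523,.3135,.039],104)
im=env.read_camera('top')
for c in blobs(im,(5,130,50),(22,255,255),5,(295,130,420,240)): print(cv2.boundingRect(c))"
```

```text
ee_pos: [0.4758, 0.2562, 0.1402]
t: 9.4
ee_pos: [0.4509, 0.3132, 0.0414]
tcp_rot: [[-0.971, -0.24, -0.004], [-0.24, 0.971, -0.002], [0.005, -0.001, -1.0]]
contact_force: [-0.4, 0.1, -1.9]
finger_gap: 0.0197
grip_force: 59.6
t 9.4 pos [0.4509 0.3132 0.0414] gap 0.0197 F [-0.4  0.1 -1.9] j [ 0.51  0.07  2.01  0.    1.07 -1.3 ]
rot [-0.0012 -0.0049 -0.0016] slide [-0.0015 -0.      0.0024]
(325, 169, 11, 11)
(323, 188, 10, 11)
(331, 202, 7, 12)
(334, 176, 9, 12)
```

All four chips are in the trough: (330,174), (328,193), (334,208) and (338,182). I'll set the scraper down and release it.

```bash
python3 -m pendant '{"delta_rot":[[0,0,0],[0,0,0],[0,0,0],[0,0,0]],"slide":[[0,0,0.001],[0,0,0.001],[0,0,0],[0,0,0]],"grip":[255,255,255,255]}' | egrep 'pos|contact'
python3 -m pendant '{"delta_rot":[[0,0,0],[0,0,0]],"slide":[[0,0,0.001],[0,0,0]],"grip":[255,255]}' | egrep 'pos|contact'
```

```text
ee_pos: [0.4529, 0.3141, 0.0418]
contact_force: [0.7, 0.0, -0.8]
ee_pos: [0.4526, 0.314, 0.0402]
contact_force: [0.4, -0.3, -1.4]
```

```bash
python3 -m pendant '{"delta_rot":[[0,0,0],[0,0,0],[0,0,0]],"slide":[[0,0,0.001],[0,0,0.0005],[0,0,0]],"grip":[255,255,255]}' | egrep 'pos|contact'
python3 -m pendant '{"delta_rot":[[0,0,0],[0,0,0],[0,0,0],[0,0,0],[0,0,0],[0,0,0],[0,0,0],[0,0,0]],"slide":[[0,0,0],[0,0,0],[0,0,0],[0,0,0],[0,0,0],[0,0,0],[0,0,-0.01],[0,0,-0.02]],"grip":[0,0,0,0,0,0,0,0]}' | egrep 'pos|contact|gap'
```

```text
ee_pos: [0.4526, 0.3141, 0.0392]
contact_force: [-2.2, -1.4, 2.7]
ee_pos: [0.4504, 0.3128, 0.0665]
contact_force: [-0.6, 0.2, 0.1]
finger_gap: 0.0859
```

```bash
python3 -m pendant '{"delta_rot":[[0,0,0],[0,0,0],[0,0,0],[0,0,0],[0,0,0.12],[0,0,0.12],[0,0,0.12],[0,0,0.12]],"slide":[[0,0,-0.02],[0,0,-0.035],[0,0,-0.035],[0,0,-0.02],[0,0,0],[0,0,0],[0,0,0],[0,0,0]],"grip":[0,0,0,0,0,0,0,0]}' | egrep 'pos'
python3 -m pendant '{"delta_rot":[[0,0,0.12],[0,0,0.12],[0,0,0.12],[0,0,0.12],[0,0,0.12],[0,0,0.12],[0,0,0.12],[0,0,0.12]],"slide":[[0,0,0],[0,0,0],[0,0,0],[0,0,0],[0,0,0],[0,0,0],[0,0,0],[0,0,0]],"grip":[0,0,0,0,0,0,0,0]}' | egrep 'pos'
python3 -m pendant '{"delta_rot":[[0,0,0.12],[0,0,0.12],[0,0,0.12],[0,0,0.12],[0,0,0.07],[0,0,0]],"slide":[[0,0,0],[0,0,0],[0,0,0],[0,0,0],[0,0,0],[0,0,0]],"grip":[0,0,0,0,0,0]}' | egrep 'pos'
python3 -c "
from h import *
go([.6451,-.0913,.19],-10)"
```

```text
ee_pos: [0.4527, 0.3141, 0.1798]
ee_pos: [0.4526, 0.3141, 0.1795]
ee_pos: [0.4526, 0.3141, 0.1795]
t 12.7 pos [0.4526 0.3141 0.1795] gap 0.0853 F [-0.6 -1.2  0.5] j [ 0.51 -0.08  1.9  -0.    1.31  0.68]
rot [ 0.0007 -0.0005 -0.0009] slide [-0.3658  0.26   -0.0105]
```

```bash
python3 -m pendant '{"delta_rot":[[0,0,0],[0,0,0],[0,0,0],[0,0,0],[0,0,0],[0,0,0],[0,0,0],[0,0,0]],"slide":[[-0.026,0.0185,-0.001],[-0.026,0.0185,-0.001],[-0.026,0.0185,-0.001],[-0.026,0.0185,-0.001],[-0.026,0.0185,-0.001],[-0.026,0.0185,-0.001],[-0.026,0.0185,-0.001],[-0.026,0.0185,-0.001]],"grip":[0,0,0,0,0,0,0,0]}' | egrep 'pos'
python3 -m pendant '{"delta_rot":[[0,0,0],[0,0,0],[0,0,0],[0,0,0],[0,0,0],[0,0,0],[0,0,0],[0,0,0]],"slide":[[-0.026,0.0185,0],[-0.026,0.0185,0],[-0.026,0.0185,0],[-0.026,0.0185,0],[-0.026,0.0185,0],[-0.026,0.0185,0],[0,0,0],[0,0,0]],"grip":[0,0,0,0,0,0,0,0]}' | egrep 'pos'
python3 - <<'E'
from h import *
go([.6451,-.0913,.19],-10)
m=env.camera_model("wrist");im=env.read_camera("wrist");cv2.imwrite("pics/w2.png",im)
print("pred top",pix("wrist",[.6451,-.0913,.116],m))
for c in blobs(im,(0,150,60),(4,255,255),80)+blobs(im,(172,150,60),(180,255,255),80): print(cv2.boundingRect(c),cv2.minEnclosingCircle(c))
E
```

```text
ee_pos: [0.5627, 0.082, 0.1874]
ee_pos: [0.6447, -0.0908, 0.1868]
t 14.03 pos [ 0.6447 -0.0908  0.1868] gap 0.0856 F [-0.   1.6  0.8] j [-0.22  0.14  1.67  0.    1.33 -0.05]
rot [-0.0002 -0.0002 -0.0008] slide [-0.0004  0.0005 -0.0032]
pred top [325.13069889 203.57018833]
(313, 188, 29, 29) ((327.176025390625, 201.8418426513672), 14.458155632019043)
```

View pics/w2.png

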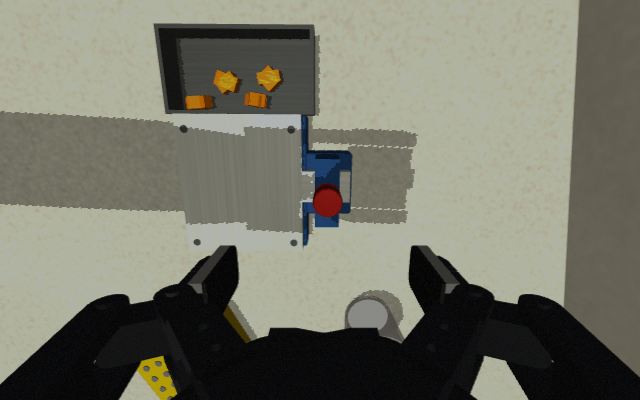

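The wrist view shows the red knob at (327,202), midway between the fingers, and all four chips inside the trough at (199,102), (256,100), (226,81) and (269,77). I'll descend and grip.

```bash
python3 -m pendant '{"delta_rot":[[0,0,0],[0,0,0],[0,0,0],[0,0,0],[0,0,0],[0,0,0],[0,0,0]],"slide":[[-0.001,0.0008,0.03],[0,0,0.03],[0,0,0.02],[0,0,0.01],[0,0,0.01],[0,0,0],[0,0,0]],"grip":[0,0,0,0,0,0,0]}' | egrep 'pos|contact'
python3 -m pendant '{"delta_rot":[[0,0,0],[0,0,0],[0,0,0],[0,0,0],[0,0,0],[0,0,0],[0,0,0],[0,0,0]],"slide":[[0,0,0],[0,0,0],[0,0,0],[0,0,0],[0,0,0],[0,0,0],[0,0,0],[0,0,0]],"grip":[255,255,255,255,255,255,255,255]}' 90
```

```text
ee_pos: [0.6454, -0.09, 0.0874]
contact_force: [0.7, 0.5, 0.8]
t: 15.33
ee_pos: [0.648, -0.0911, 0.0885]
tcp_rot: [[0.174, 0.985, 0.008], [0.985, -0.174, -0.001], [0.0, 0.008, -1.0]]
contact_force: [5.4, -0.5, -0.4]
finger_gap: 0.0203
grip_force: 88.3
```

```bash
python3 -m pendant '{"delta_rot":[[0,0,0],[0,0,0],[0,0,0]],"slide":[[0,0.0025,-0.002],[0,0,-0.003],[0,0,0]],"grip":[255,255,255]}' | egrep 'pos|contact|gap'
python3 -m pendant '{"delta_rot":[[0,0,0],[0,0,0],[0,0,0],[0,0,0]],"slide":[[0,0,-0.003],[0,0,-0.003],[0,0,0],[0,0,0]],"grip":[255,255,255,255]}'
```

```text
ee_pos: [0.6479, -0.0911, 0.0911]
contact_force: [5.4, -1.0, -7.1]
finger_gap: 0.0207
t: 15.92
ee_pos: [0.6479, -0.0911, 0.0966]
tcp_rot: [[0.174, 0.985, 0.001], [0.985, -0.174, -0.0], [0.0, 0.001, -1.0]]
contact_force: [7.5, -1.0, -8.6]
finger_gap: 0.0201
grip_force: 88.6
```

```bash
python3 -m pendant '{"delta_rot":[[0,0,0],[0,0,0],[0,0,0],[0,0,0]],"slide":[[0,0,-0.003],[0,0,-0.003],[0,0,0],[0,0,0]],"grip":[255,255,255,255]}' | egrep 'pos|contact|gap'
python3 -m pendant '{"delta_rot":[[0,0,0],[0,0,0],[0,0,0]],"slide":[[0,0,-0.002],[0,0,0],[0,0,0]],"grip":[255,255,255]}'| egrep 'pos|contact|gap'
python3 -m pendant '{"delta_rot":[[0,0,0],[0,0,0],[0,0,0]],"slide":[[0,0,-0.001],[0,0,0],[0,0,0]],"grip":[255,255,255]}'| egrep 'pos|contact|gap'
```

```text
ee_pos: [0.6478, -0.0911, 0.1021]
contact_force: [7.8, -1.9, -9.5]
finger_gap: 0.0204
ee_pos: [0.6478, -0.0911, 0.1039]
contact_force: [8.5, -1.1, -10.7]
finger_gap: 0.0209
ee_pos: [0.6478, -0.0911, 0.1047]
contact_force: [8.0, -1.7, -10.1]
finger_gap: 0.0206
```

```bash
for i in 1; do python3 -m pendant '{"delta_rot":[[0,0,0],[0,0,0],[0,0,0]],"slide":[[0,0,-0.002],[0,0,0],[0,0,0]],"grip":[255,255,255]}'| egrep 'pos|contact|gap'; python3 -m pendant '{"delta_rot":[[0,0,0],[0,0,0],[0,0,0]],"slide":[[0,0,-0.0015],[0,0,0],[0,0,0]],"grip":[255,255,255]}'| egrep 'pos|contact|gap'; python3 -m pendant '{"delta_rot":[[0,0,0],[0,0,0],[0,0,0]],"slide":[[0,0,-0.001],[0,0,0],[0,0,0]],"grip":[255,255,255]}'| egrep 'pos|contact|gap'; done
```

```text
ee_pos: [0.6478, -0.0911, 0.1066]
contact_force: [9.3, -1.4, -10.7]
finger_gap: 0.0203
ee_pos: [0.6478, -0.0911, 0.108]
contact_force: [8.3, -1.3, -12.1]
finger_gap: 0.0203
ee_pos: [0.6478, -0.0911, 0.1087]
contact_force: [9.7, -2.4, -12.3]
finger_gap: 0.0204
```

```bash
python3 -m pendant '{"delta_rot":[[0,0,0],[0,0,0],[0,0,0]],"slide":[[0,0,-0.001],[0,0,0],[0,0,0]],"grip":[255,255,255]}'| egrep 'pos|contact|gap'; python3 -m pendant '{"delta_rot":[[0,0,0],[0,0,0],[0,0,0]],"slide":[[0,0,-0.001],[0,0,0],[0,0,0]],"grip":[255,255,255]}'| egrep 'pos|contact|gap'
python3 - <<'E'
from h import *
print(env.read_state()["t"])
b=env.read_camera("side");a=env.read_camera("top")
cv2.imwrite("pics/c4.png",np.hstack([cv2.resize(b[175:255,340:440],(480,384)),cv2.resize(a[180:280,180:280],(300,384))]))
E
```

```text
ee_pos: [0.6478, -0.0911, 0.1087]
contact_force: [11.0, -2.0, -15.8]
finger_gap: 0.0206
ee_pos: [0.6477, -0.0911, 0.1088]
contact_force: [14.1, -2.6, -19.5]
finger_gap: 0.0208
18.0
```

View pics/c4.png

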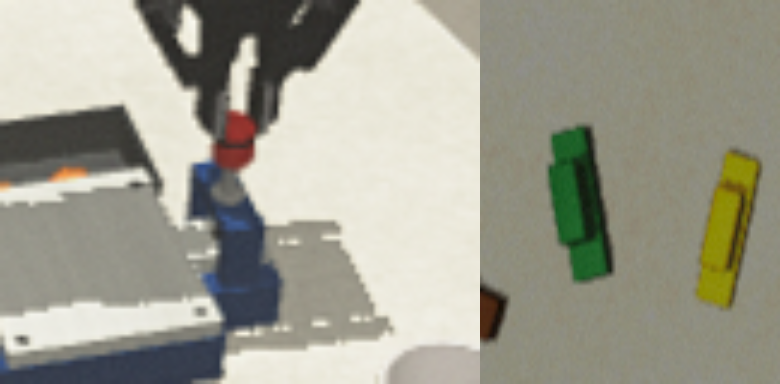

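The pin is against its stop: height stays at 108.8 mm while the pull rises to 19.5 N. The fingers hold the raised knob, and the green scraper stands upright on the bench, clear of the trimmer.

```bash
python3 -c "
from workcell import env
print(env.finish_job())"
```

```text
the job is handed in; nothing more can be done
None
```

I handed the job in at about 18 s: all four chips are in the trough, the green scraper stands upright on the bench clear of the trimmer, and the gripper is holding the red knob up against its stop.

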